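Press a bush home with the ratchet press

ROBOT

A 6-joint arm with a two-finger parallel gripper is mounted at the origin on the work surface. World frame = base frame: x ahead of the robot, y to its left, z up, the work surface at z = 0. Lengths are in m, angles in rad, forces in N, time in s.
With the tool pointing down it reaches from about 0.35 to 0.875 m from the base axis. Payload 4.2 kg.
Tool frame: the origin (TCP) lies at the centre of the arm's flange, where the gripper is bolted on; the fingertips stand 173 mm ahead of it and the grasp point (between the pads) lies 155 mm ahead of it; z points along the fingers, y is the direction in which the jaws open and shut (so a half turn about z gives the same grasp; the last joint's range is limited). The gripper opens to 85 mm and grips with 20 to 120 N. Pads are 22 mm wide; open, the fingers measure 114 mm over their backs; the gripper's body (76 mm by 85 mm) begins 54 mm behind the grasp point. The pads swing forward as they close: fully open they stand 13 mm farther back than shut.
Start: joints at [1.577, 0.385, 0.008, 0, -1.194, -0.259], TCP at [0.156, 0.605, 0.405] pointing down, gripper open.
Joint ranges: [-3.14, 3.14], [-1.21, 2.06], [-1.07, 1.41], [-3.16, 2.05], [-2.99, -0.16], [-3.1, 3.1]. Speed limits (rad/s): [2.79, 2.79, 3.14, 3.14, 3.14, 3.14].

INTERFACE

Orientations are given as a unit quaternion [w, x, y, z].
In Python, from rig import ctrl, vision, recognise, pinpoint gives the robot as it stands.
- The arm moves only by the shell command python3 -m creep 'ROWS' [FORCE]. ROWS is a JSON object of lists of equal length, an entry for each row: "translation": the shift along the tool's x, y, z in units of 30 mm (1.0 is 30 mm), a list of three; "turn": the turn, a rotation vector about the tool's x, y, z in units of 8 degrees (1.0 is 8 degrees), a list of three; "fingers": the gripper command: -1 is fully open, 1 is shut, values between are in proportion. In form: {"translation": [[dx, dy, dz], ...], "turn": [[rx, ry, rz], ...], "fingers": [fingers, ...]}. A call has 1 to 20 rows; each row shifts and turns the commanded pose from where the row before left it, along the tool's axes as they then stand; what a row does not reach is not made up. A row lasts 1/8 s, in which the tool goes at most 62.5 mm and 10.7 degrees, less where a joint would pass 70% of its speed; a pose out of reach is approached as far as the arm can. A call is refused whole if a number of a shift passes 1 or a number of a turn 1, either way. A call with a gripper value outside its range is refused whole. The fingers move at their own pace and stop on an object; FORCE is the grip in N (left out, the last holds). Time passes only in rows, so rows that do not move let the fingers close. It gives the time, the measured TCP pose, the force and the opening at its end, in the units of the state.
- ctrl.read_state(): the state, without advancing time (a new reading comes with each control period).
- vision.snapshot(name): name is "side" or "top" or "wrist"; returns the picture (420x560x3 uint8, red, green, blue); there is no depth.
- vision.calibration(name): a dict with "mtx" (3x3 intrinsics, pixels), "view" (4x4, takes a point from world to camera coordinates). Camera axes: x right, y down, z forward; pixel columns grow to the right and rows downward; lengths in m; the calibration is good to about 2 mm. The wrist camera is an equidistant fisheye: a pixel r from the principal point sees the ray r / f radians off the axis. A picture is of the moment at which its call begins: read the wrist's pose just before it. calibration takes no time and is no camera call; for the wrist camera it gives the pose at the moment of the call.
- ctrl.sign_off(): hands the job in, once; it reports no verdict.
Trained networks look in the newest picture that a camera, given by its name, has taken for a name from the list of things; names that differ only in an ending like _2 or _b are one class to them, and where a whole thing is asked for, a point or a joint stands for the part that bears it (a point fixed in the world has none). Each returns a list of dicts, best first, with "score" (0 to 1); they miss things now and then, are a little off and sometimes report something else, mostly with a low value. They report only what shows in the picture. A call takes as long as a camera call.
- recognise(camera, label): "at" ([x, y, z] in m, in world coordinates, good to about 4 mm: the middle of the surface that is visible of it).
- pinpoint(camera, label): "at" ([x, y, z] in m, in world coordinates, good to about 4 mm: a listed point, or the origin of a listed thing).
The state is a dict: "t": time; "joints": joint angles; "dq": joint speeds; "effort": joint torques, N m; "eef_pos": TCP position; "ee_rot": TCP orientation; "wrist_force": force on the tool from outside, world axes, zero at the start; "ft_torque": the same for the moment, N m; "opening": finger opening in m.
Only numpy, scipy, OpenCV 4.12 (cv2) and the standard library are available. Lean on these libraries where they do the work, as an engineer would, in place of code of your own. Each camera call takes 0.05 s, during which the arm holds its last target.

TASK

Press the brass bush into its aluminium block. Push the carriage all the way to the right under the ram, pull the black-gripped lever down to the notch marked green (the fourth click) but not as far as the red mark, and let go so the ratchet holds it there. Then press the sloping red release button and keep it down until the lever has sprung all the way back up; leave the carriage in, use only the ram on the bush, and do not disturb the other things on the bench.

Things in the scene. Friction and masses are not known exactly. Their poses are not given: they have to be found in the camera images.
- press: Teal cast press, fixed. Origin on the bench under the ram axis; -x is its front, roughly towards the robot, +y the robot's left, z up. Base plate x -150..120, y -150..260 mm, 20 thick. Its head (x -110..110, y -45..45, z 165..240 mm) overhangs the carriage and keeps a vertical gripper off the red button; column at x 50..110 mm. 'Press frame' below means this frame.
- carriage (a joint): Travel of the steel carriage in m: 0 = pulled out to the left, 0.11 = home against its stop, bush under the ram. Moves along the press's -y. Stiff: about 3 N, stays where it is left.
- carriage_post (a point): Centre of the top of the upright black post on the carriage, by which it is moved: 20 mm diameter with a 24 mm head (top 11 mm), top 118 mm above the bench, free from 47 mm up. It lies at press frame (0, 240 mm minus carriage travel); at home 130 mm left of the ram axis.
- lever (a joint): Lever angle in rad: 0 = up (rest), grows as the grip is pulled towards the robot and down. Notches at 0.2, 0.4, 0.6, 0.8 (green mark, wanted) and 1.0 (red mark, too far); stop 1.12. Sprung back with 4 to 13 N at the grip. Let go between notches it falls to the lower one: pull to 0.83..0.92, let go, and it lodges at 0.8. Ram: 30 mm down per rad, on the bush from 0.33.
- lever_grip (a point): Point on the axis of the black round lever grip (22 mm diameter, free over about 25 mm on either side along the lever), 140 mm from the hinge axis, 305 mm above the bench at rest. To the press's +y there is 65 mm of free room beside it, to -y nothing. Fingers can pinch it across press y from above; it then turns between them as it goes down.
- lever_pivot (a point): Fixed point on the lever's hinge axis, in the plane in which the grip swings: press frame (30, -130, 170 mm). The axis is along press y. At lever angle q the grip point lies 140 mm from here at elevation (1.309 - q) rad above the press's -x direction.
- release (a joint): Travel of the red button in m: 0 = out, 0.010 = fully pressed. At 7 mm or more it frees the ratchet. Spring 1.5 N at first, 4 N at full travel, a little more while the lever is held. It dips by itself at each click. Let go early, the lever catches in a lower notch: it needs about 1 s to return.
- release_top (a point): Centre of the face of the round red button, 34 mm diameter, at press frame about (-133, 0, 69 mm) when out. Its own z axis points out of the face: 0.6 rad (34 deg) from vertical, leaning to the press's front (-x). Press along its -z; the face stands 16 mm above its black collar.
- bush (a joint): Depth in m by which the brass bush has been pressed down into the block: 0 = standing 14 mm proud, 0.014 = flush, up to 0.022. It stays where it is pushed. The ram cannot reach it, and stops on the block, if the carriage is not home.
- bush_top (a point): Centre of the top of the brass bush (33 mm diameter) in the 80 x 80 mm aluminium block (top 86 mm above the bench) on the carriage.
- spare_bush: Loose brass bush, 33 mm diameter, 34 mm tall, standing on the press's base plate, front left; leave it. Origin at its underside.
- oil_bottle: Yellow bottle with red cap, 56 mm diameter, 150 mm tall; leave it. Origin at its underside.
- grease_jar: Amber jar with steel lid, 70 mm diameter and tall; leave it. Origin at its underside.
- wrench: Steel wrench 180 mm long, lying; leave it. Origin at its underside.
- brush: Wooden-handled brush 190 mm long, lying; leave it. Origin at its underside.
- mug: White mug, 80 mm diameter, 90 mm tall; leave it. Origin at its underside.
- mallet: Hammer 200 mm long, lying; leave it. Origin at its underside.

How it is judged:
By the outcome, as a careful person would: the job done as asked, in the order asked, and still so for the second after the job is handed in, with the robot touching nothing.
It also fails if it takes over 59 s, if anything falls off the work surface, if the arm or the gripper's body presses on something with over 40 N, if the wrist force passes 120 N, or if a joint passes its speed limit or range.

## Working session

There is one attempt and no reset: what is moved stays moved. The work goes in short steps, Python scripts to look and compute and a shell command to move; the robot and the scene stay as the last step left them, time stands still between calls to the robot, and variables do not carry over. Pictures are saved under pics/ and viewed, and the job is handed in when it is done.

```bash
ls; mkdir -p pics
python3 - <<'E'
from rig import ctrl, vision, recognise, pinpoint
import cv2
s=ctrl.read_state(); print({k:s[k] for k in('t','eef_pos','ee_rot','opening','wrist_force')})
for n in('side','top'):
    cv2.imwrite(f'pics/{n}0.png',vision.snapshot(n)[:,:,::-1])
    for l in('carriage_post','lever_grip','release_top','bush_top','lever_pivot','press'):
        print(n,l,[(round(d['score'],2),[round(float(x),4) for x in d['at']]) for d in pinpoint(n,l)[:2]])
E
```

```text
pics
{'t': 0.0, 'eef_pos': array([0.15624567, 0.60494091, 0.40363549]), 'ee_rot': array([ 1.06419717e-03,  9.92010160e-01, -1.26153490e-01, -8.88826290e-05]), 'opening': 0.08517858797627535, 'wrist_force': array([ 0.10427619,  0.53917571, -0.602364  ])}
side carriage_post [(0.58, [0.5455, 0.1969, 0.1175])]
side lever_grip [(0.72, [0.6088, -0.1681, 0.3007])]
side release_top [(0.61, [0.4574, -0.0649, 0.0669])]
side bush_top [(0.47, [0.5695, 0.0609, 0.0986]), (0.18, [0.6078, -0.1707, 0.2989])]
side lever_pivot []
side press [(0.62, [0.5915, -0.0382, -0.0007]), (0.18, [0.3166, -0.3584, -0.0011])]
top carriage_post [(0.81, [0.5408, 0.1908, 0.1139]), (0.48, [0.4575, -0.0696, 0.0698])]
top lever_grip [(0.87, [0.6088, -0.1684, 0.3087]), (0.2, [0.5868, 0.3951, -0.0026])]
top release_top [(0.63, [0.4576, -0.0646, 0.0662])]
top bush_top [(0.55, [0.569, 0.0654, 0.1034]), (0.35, [0.3175, -0.3564, 0.0027])]
top lever_pivot [(0.88, [0.6474, -0.1642, 0.1696])]
top press [(0.57, [0.5925, -0.0409, -0.0009])]
```

View pics/side0.png

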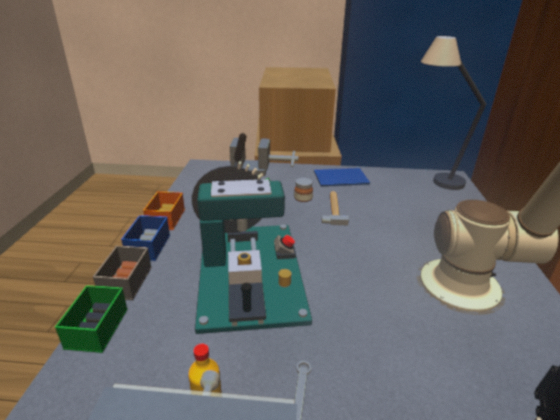

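View pics/top0.png

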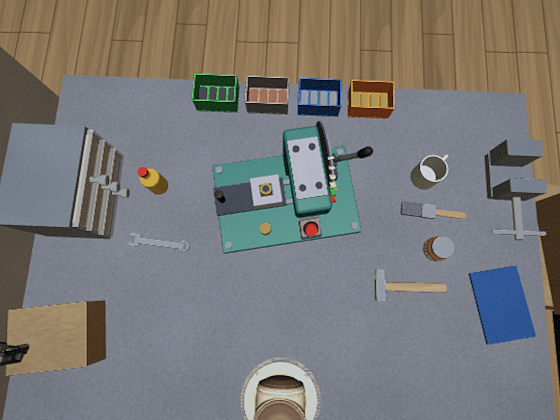

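```bash
cat > h.py <<'E'
import numpy as np
from scipy.optimize import least_squares
from scipy.spatial.transform import Rotation as R
obs=[]
def fit(pts):
    # pts: (local, world); travel unknown t
    def f(p):
        c,s=np.cos(p[2]),np.sin(p[2]); r=[]
        for l,w in pts:
            l=l(p[3])
            r+=[p[0]+c*l[0]-s*l[1]-w[0],p[1]+s*l[0]+c*l[1]-w[1]]
        return r
    return least_squares(f,[.59,-.04,0,0.],loss='soft_l1',f_scale=.003)
E
python3 - <<'E'
from h import *
K=lambda *a:(lambda t:a)
post=lambda t:(0,.24-t); bush=lambda t:(0,.11-t)
g=(.03-.14*np.cos(1.309),-.13)
r=fit([(post,(.5455,.1969)),(post,(.5408,.1908)),(K(*g),(.6088,-.1681)),(K(*g),(.6088,-.1684)),(K(-.133,0),(.4574,-.0649)),(K(-.133,0),(.4576,-.0646)),
(bush,(.5695,.0609)),(bush,(.569,.0654)),(K(.03,-.13),(.6474,-.1642)),(K(0,0),(.5915,-.0382)),(K(0,0),(.5925,-.0409))])
print(r.x,np.round(r.fun*1000,1))
E
```

```text
[ 0.59001429 -0.0397382   0.19530407  0.00363343] [-1.4 -4.8  3.3  1.3  0.3 -0.4  0.3 -0.1  2.1 -0.6  1.9 -0.9 -0.1  3.7
  0.4 -0.8 -2.7  2.8 -1.5 -1.5 -2.5  1.2]
```

The side view shows the press with the carriage post at about (246,292) and the button at (288,241). The top view shows the lever grip at (365,152), the button at (311,229) and the bush at (265,189). The fit puts the press at (0.590, -0.040) with yaw 0.195 rad. Residuals are at most 5 mm and the travel is about 0, so the points agree with each other.

First move: rise and turn the jaws onto press y.

```bash
cat >> h.py <<'E'
PO=np.array([.590,-.0397,0]); YAW=.195
RP=R.from_euler('z',YAW)
def w(p): return PO+RP.apply(np.array(p,float))
def loc(p): return RP.inv().apply(np.array(p)-PO)
def st():
    from rig import ctrl
    s=ctrl.read_state(); q=s['ee_rot']; return s,R.from_quat([q[1],q[2],q[3],q[0]])
def to(press_pt, ahead=.155):
    "units of shift (tool axes) to bring grasp point to press-frame point; also rot to ideal"
    s,r=st(); z=r.apply([0,0,ahead]); 
    d=w(press_pt)-(s['eef_pos']+z)
    print('t',round(s['t'],2),'grasp pt in press mm',np.round(loc(s['eef_pos']+z)*1000,1),'shift units',np.round(r.inv().apply(d)/.03,2),'F press',np.round(RP.inv().apply(s['wrist_force']),1),'open',round(s['opening'],4))
    ideal=RP*R.from_matrix([[1,0,0],[0,-1,0],[0,0,-1]])
    print('turn to down/press-aligned',np.round(np.degrees((r.inv()*ideal).as_rotvec())/8,2),'q',np.round(s['joints'],2))
E
python3 -m creep '{"translation":[[0,0,-1],[0,0,-1],[0,0,0],[0,0,0]],"turn":[[0,0,-0.8],[0,0,-0.8],[0,0,-0.8],[0,0,-0.8]],"fingers":[0,0,0,0]}' 20
python3 -c "
from h import *
to((0,.24,.16))"
```

```text
t: 1.2
eef_pos: [0.1563, 0.605, 0.4653]
ee_rot: [-0.001, 0.995, 0.099, -0.0]
wrist_force: [0.5, -0.2, -0.5]
opening: 0.0426
t 1.2 grasp pt in press mm [-300.6  716.7  310.3] shift units [ 9.98 15.92  4.99] F press [ 0.4 -0.3 -0.5] open 0.0426
turn to down/press-aligned [-0.01 -0.    0.02] q [ 1.58  0.35  0.11 -0.   -1.33  0.19]
```

```bash
python3 -m creep '{"translation":[[0.6,1,0],[0.6,1,0],[0.6,1,0],[0.6,1,0],[0.6,1,0],[0.6,1,0],[0.6,1,0],[0.6,1,0],[0.6,1,0],[0.6,1,0],[0.7,1,0],[0.7,1,0],[0.7,1,0],[0.7,1,0],[0.6,1,0],[0.5,0.9,0],[0,0,0.8],[0,0,0.8],[0,0,0.8],[0,0,0.6]],"turn":[[0,0,0],[0,0,0],[0,0,0],[0,0,0],[0,0,0],[0,0,0],[0,0,0],[0,0,0],[0,0,0],[0,0,0],[0,0,0],[0,0,0],[0,0,0],[0,0,0],[0,0,0],[0,0,0],[0,0,0],[0,0,0],[0,0,0],[0,0,0]],"fingers":[-0.4,-0.4,-0.4,-0.4,-0.4,-0.4,-0.4,-0.4,-0.4,-0.4,-0.4,-0.4,-0.4,-0.4,-0.4,-0.4,-0.4,-0.4,-0.4,-0.4]}' 20
python3 - <<'E'
from h import *
to((0,.24,.085))
from rig import vision,pinpoint
import cv2
for n in('wrist','top'):
    cv2.imwrite(f'pics/{n}1.png',vision.snapshot(n)[:,:,::-1])
    for d in pinpoint(n,'carriage_post')[:2]: print(n,d['score'],loc(d['at']))
E
```

```text
t: 3.7
eef_pos: [0.5395, 0.1942, 0.3736]
ee_rot: [0.0, 0.995, 0.097, -0.0]
wrist_force: [-0.4, 0.7, 0.4]
opening: 0.0597
t 3.7 grasp pt in press mm [ -4.3 239.2 218.6] shift units [ 0.15 -0.03  4.45] F press [-0.3  0.8  0.4] open 0.0597
turn to down/press-aligned [ 0.    0.01 -0.01] q [ 0.63  0.32 -0.17 -0.   -1.08  1.14]
wrist 0.69 [-0.00413486  0.23607538  0.1187    ]
wrist 0.25 [-0.09207689  0.44212064  0.0024    ]
top 0.76 [-0.00397618  0.23533051  0.1155    ]
```

View pics/wrist1.png

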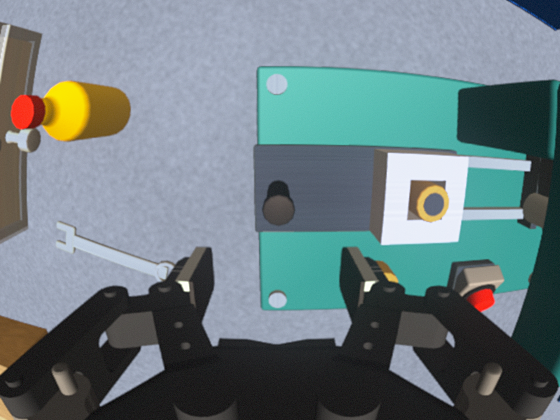

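The wrist view shows the post head at (278,208), midway between the open fingers. The estimates put it at press (-3, 236) mm, so I go down there and grip.

```bash
python3 -m creep '{"translation":[[0.05,0.08,0.9],[0,0,0.9],[0,0,0.9],[0,0,0.9],[0,0,0.7],[0,0,0],[0,0,0],[0,0,0],[0,0,0],[0,0,0]],"turn":[[0,0,0],[0,0,0],[0,0,0],[0,0,0],[0,0,0],[0,0,0],[0,0,0],[0,0,0],[0,0,0],[0,0,0]],"fingers":[-0.4,-0.4,-0.4,-0.4,-0.4,-0.4,0.8,0.8,0.8,0.8]}' 20
python3 -c "
from h import *
to((0,.13,.09))"
```

```text
t: 5.15
eef_pos: [0.5421, 0.1927, 0.2472]
ee_rot: [-0.001, 0.995, 0.097, 0.001]
wrist_force: [-1.3, 0.2, 5.8]
opening: 0.0225
t 5.15 grasp pt in press mm [ -1.6 237.4  92.2] shift units [0.05 3.58 0.07] F press [-1.3  0.5  5.8] open 0.0225
turn to down/press-aligned [-0.01 -0.02 -0.  ] q [ 0.62  0.46 -0.32  0.   -0.79  1.14]
```

```bash
python3 -m creep '{"translation":[[0,0.3,0],[0,0.5,0],[0,0.5,0],[0,0.5,0],[0,0.5,0],[0,0.5,0],[0,0.3,0],[0,0.2,0],[0,0,0]],"turn":[[0,0,0],[0,0,0],[0,0,0],[0,0,0],[0,0,0],[0,0,0],[0,0,0],[0,0,0],[0,0,0]],"fingers":[0.8,0.8,0.8,0.8,0.8,0.8,0.8,0.8,0.8]}' 20
python3 -c "
from h import *
to((0,.13,.09))"
```

```text
t: 6.28
eef_pos: [0.5615, 0.095, 0.2472]
ee_rot: [-0.0, 0.995, 0.097, 0.002]
wrist_force: [-0.5, -0.6, 6.1]
opening: 0.0224
t 6.28 grasp pt in press mm [ -1.4 137.7  92.2] shift units [0.05 0.26 0.07] F press [-0.6 -0.5  6.1] open 0.0224
turn to down/press-aligned [-0.   -0.02 -0.01] q [ 0.45  0.45 -0.33  0.   -0.79  1.31]
```

```bash
python3 -m creep '{"translation":[[0,0.13,0],[0,0.07,0],[0,0,0]],"turn":[[0,0,0],[0,0,0],[0,0,0]],"fingers":[0.8,0.8,0.8]}' 20
python3 -c "
from h import *
to((0,.13,.09))"
python3 -m creep '{"translation":[[0,0.07,0],[0,0.06,0],[0,0,0]],"turn":[[0,0,0],[0,0,0],[0,0,0]],"fingers":[0.8,0.8,0.8]}' 20
python3 -c "
from h import *
to((0,.13,.09))"
```

```text
t: 6.65
eef_pos: [0.5625, 0.0896, 0.2473]
ee_rot: [-0.0, 0.995, 0.097, 0.002]
wrist_force: [-0.9, 1.5, 5.6]
opening: 0.0221
t 6.65 grasp pt in press mm [ -1.3 132.3  92.3] shift units [0.04 0.08 0.08] F press [-0.6  1.6  5.6] open 0.0221
turn to down/press-aligned [-0.   -0.03 -0.  ] q [ 0.44  0.45 -0.33  0.   -0.79  1.32]
t: 7.02
eef_pos: [0.5632, 0.086, 0.2473]
ee_rot: [-0.001, 0.995, 0.097, 0.002]
wrist_force: [-0.5, 2.2, 5.8]
opening: 0.022
t 7.03 grasp pt in press mm [ -1.3 128.7  92.3] shift units [ 0.04 -0.04  0.08] F press [-0.   2.3  5.8] open 0.022
turn to down/press-aligned [-0.01 -0.03 -0.  ] q [ 0.44  0.45 -0.33  0.   -0.79  1.33]
```

Not at the stop yet, since the force is only the 2–3 N of friction. I keep going in small steps.

```bash
for i in 1 2 3; do python3 -m creep '{"translation":[[0,0.06,0],[0,0,0]],"turn":[[0,0,0],[0,0,0]],"fingers":[0.8,0.8]}' 20 >/dev/null
python3 -c "
from h import *
to((0,.13,.09))"|head -1; done
```

```text
t 7.28 grasp pt in press mm [ -1.3 128.5  92.3] shift units [ 0.04 -0.05  0.08] F press [-1.5  9.2  6. ] open 0.0225
t 7.53 grasp pt in press mm [ -1.2 128.4  92.3] shift units [ 0.04 -0.05  0.08] F press [-3.5 16.8  7. ] open 0.0222
t 7.78 grasp pt in press mm [ -1.2 128.3  92.3] shift units [ 0.04 -0.06  0.08] F press [-4.8 23.5  8.4] open 0.0225
```

The carriage is against its stop: the position stays at 128.4 mm while the force climbs. I ease off, open and rise.

```bash
python3 -m creep '{"translation":[[0,-0.14,0],[0,0,0],[0,0,0],[0,0,-0.5],[0,0,-1],[0,0,-1],[0,0,-1],[0,0,-1],[0,0,-1]],"turn":[[0,0,0],[0,0,0],[0,0,0],[0,0,0],[0,0,0],[0,0,0],[0,0,0],[0,0,0],[0,0,0]],"fingers":[0.8,-0.4,-0.4,-0.4,-0.4,-0.4,-0.4,-0.4,-0.4]}' 20
python3 - <<'E'
from h import *
to((-.0062,-.13,.305))
from rig import vision,pinpoint
import cv2
for n in('side','top'):
    cv2.imwrite(f'pics/{n}2.png',vision.snapshot(n)[:,:,::-1])
    for l in('carriage_post','lever_grip','lever_pivot','release_top'):
        for d in pinpoint(n,l)[:1]: print(n,l,round(d['score'],2),np.round(loc(d['at'])*1000,1))
E
```

```text
t: 8.9
eef_pos: [0.5626, 0.0836, 0.4127]
ee_rot: [-0.0, 0.995, 0.097, 0.0]
wrist_force: [0.1, 0.4, -0.4]
opening: 0.0598
t 8.9 grasp pt in press mm [ -2.9 126.2 257.7] shift units [-0.1   8.54 -1.58] F press [ 0.1  0.4 -0.4] open 0.0598
turn to down/press-aligned [ 0.   -0.01 -0.01] q [ 0.43  0.28 -0.12  0.   -1.17  1.33]
side carriage_post 0.92 [  1.2 129.7 118.5]
side release_top 0.59 [-131.2   -0.6   67.1]
top carriage_post 0.58 [ -3.9 126.5 114.9]
top lever_grip 0.6 [  -8.  -131.1  308.8]
top lever_pivot 0.87 [  29.8 -134.8  168.5]
top release_top 0.61 [-134.9   -1.5   68.1]
```

View pics/top2.png

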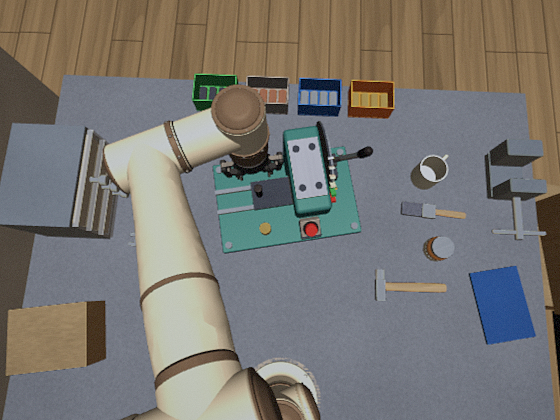

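The post sits at home (258,188), and the lever grip (365,152) is clear. Next I go up, then over the lever.

```bash
python3 -m creep '{"translation":[[0,0,-1],[0,0,-1],[0,0.3,-1],[0,0.8,-1],[0,1,-0.7],[0,1,0],[0,1,0],[0,1,0],[0,1,0],[0,1,0],[-0.1,1,0],[0,0.5,0],[0,0,0],[0,0,0]],"turn":[[0,0,0],[0,0,0],[0,0,0],[0,0,0],[0,0,0],[0,0,0],[0,0,0],[0,0,0],[0,0,0],[0,0,0],[0,0,0],[0,0,0],[0,0,0],[0,0,0]],"fingers":[-0.4,-0.4,-0.4,-0.4,-0.4,-0.4,-0.4,-0.4,-0.4,-0.4,-0.4,-0.4,-0.4,-0.4]}' 60
python3 - <<'E'
from h import *
to((-.0062,-.1315,.305))
from rig import vision,pinpoint
import cv2
for n in('wrist',):
    cv2.imwrite(f'pics/{n}3.png',vision.snapshot(n)[:,:,::-1])
    for l in('lever_grip','lever_pivot','release_top'):
        for d in pinpoint(n,l)[:1]: print(n,l,round(d['score'],2),np.round(loc(d['at'])*1000,1))
E
```

```text
t: 11.15
eef_pos: [0.6097, -0.1688, 0.5517]
ee_rot: [-0.0, 0.995, 0.097, -0.0]
wrist_force: [-0.2, -0.2, -0.5]
opening: 0.0598
t 11.15 grasp pt in press mm [  -5.7 -130.4  396.7] shift units [-0.02  0.04  3.06] F press [-0.2 -0.2 -0.5] open 0.0598
turn to down/press-aligned [-0.  0. -0.] q [-0.01  0.34  0.31 -0.   -1.53  1.78]
wrist lever_grip 0.66 [ -10.4 -129.4  305.8]
wrist lever_pivot 0.96 [  29.1 -132.3  169.8]
wrist release_top 0.26 [-91.8 444.7   1.3]
```

View pics/wrist3.png

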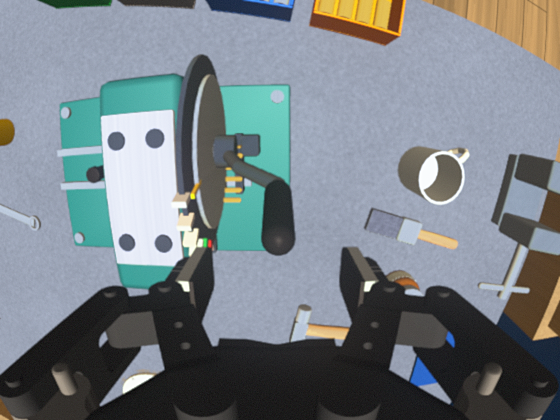

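The lever grip (278,235) is centred between the fingers. I descend and pinch it.

```bash
python3 -m creep '{"translation":[[-0.05,0,0.8],[0,0,0.8],[0,0,0.8],[0,0,0.65],[0,0,0],[0,0,0],[0,0,0],[0,0,0],[0,0,0]],"turn":[[0,0,0],[0,0,0],[0,0,0],[0,0,0],[0,0,0],[0,0,0],[0,0,0],[0,0,0],[0,0,0]],"fingers":[-0.4,-0.4,-0.4,-0.4,-0.4,0.8,0.8,0.8,0.8]}' 60
python3 - <<'E'
from h import *
to((-.0062,-.1315,.305))
# path table
L=.14;e=1.309
for q in np.arange(0,.96,.1): print(round(q,2),np.round([30-140*np.cos(e-q),170+140*np.sin(e-q)],1), np.round([-140*(np.cos(e-q)-np.cos(e))/30,-140*(np.sin(e-q)-np.sin(e))/30],2))
q=.87;print(np.round([-140*(np.cos(e-q)-np.cos(e))/30,-140*(np.sin(e-q)-np.sin(e))/30],2))
E
```

```text
t: 12.48
eef_pos: [0.6082, -0.1698, 0.4617]
ee_rot: [0.0, 0.995, 0.097, 0.001]
wrist_force: [-0.3, 0.1, 4.2]
opening: 0.0209
t 12.47 grasp pt in press mm [  -6.9 -131.4  306.7] shift units [0.02 0.   0.06] F press [-0.3  0.1  4.2] open 0.0209
turn to down/press-aligned [ 0.01 -0.02 -0.01] q [-0.02  0.36  0.12  0.   -1.32  1.78]
0.0 [ -6.2 305.2] [-0. -0.]
0.1 [-19.6 300.9] [-0.44  0.14]
0.2 [-32.4 295.3] [-0.87  0.33]
0.3 [-44.6 288.5] [-1.28  0.56]
0.4 [-56.  280.4] [-1.66  0.83]
0.5 [-66.6 271.3] [-2.01  1.13]
0.6 [-76.3 261.2] [-2.33  1.47]
0.7 [-84.8 250.1] [-2.62  1.84]
0.8 [-92.3 238.2] [-2.87  2.23]
0.9 [-98.5 225.7] [-3.07  2.65]
[-3.02  2.52]
```

```bash
python3 -m creep '{"translation":[[-0.22,0,0.07],[-0.22,0,0.07],[-0.43,0,0.19],[-0.41,0,0.23],[-0.38,0,0.27],[-0.35,0,0.30],[-0.32,0,0.34],[-0.29,0,0.37],[0,0,0],[0,0,0]],"turn":[[0,0,0],[0,0,0],[0,0,0],[0,0,0],[0,0,0],[0,0,0],[0,0,0],[0,0,0],[0,0,0],[0,0,0]],"fingers":[0.8,0.8,0.8,0.8,0.8,0.8,0.8,0.8,0.8,0.8]}' 60
python3 - <<'E'
from h import *
to((-.097,-.1315,.2295))
from rig import vision,pinpoint
import cv2
for n in('wrist','side','top'):
    cv2.imwrite(f'pics/{n}4.png',vision.snapshot(n)[:,:,::-1])
    for l in('lever_grip',):
        for d in pinpoint(n,l)[:1]: print(n,l,round(d['score'],2),np.round(loc(d['at'])*1000,1))
E
```

```text
t: 13.72
eef_pos: [0.532, -0.1848, 0.4093]
ee_rot: [0.001, 0.995, 0.098, 0.005]
wrist_force: [-0.7, 3.8, 12.2]
opening: 0.0204
t 13.72 grasp pt in press mm [ -83.7 -131.7  254.3] shift units [-0.45 -0.01  0.82] F press [ 0.1  3.9 12.2] open 0.0204
turn to down/press-aligned [ 0.03 -0.06  0.  ] q [-0.05  0.27 -0.14  0.   -1.14  1.81]
wrist lever_grip 0.88 [ -81.7 -129.2  261.4]
side lever_grip 0.68 [ -77.2 -131.2  255.1]
top lever_grip 0.68 [ -78.6 -129.8  260.1]
```

View pics/wrist4.png

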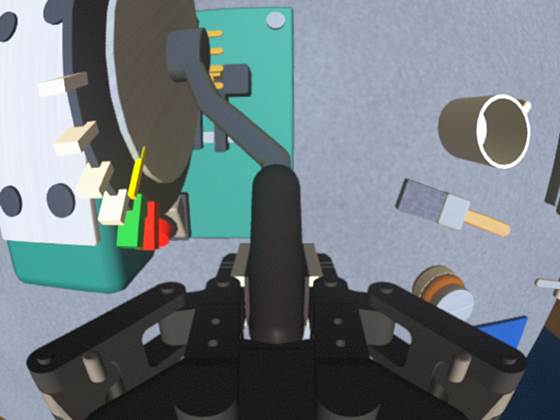

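```bash
python3 -m creep '{"translation":[[-0.26,0,0.39],[-0.19,0,0.43],[0,0,0],[0,0,0]],"turn":[[0,0,0],[0,0,0],[0,0,0],[0,0,0]],"fingers":[0.8,0.8,0.8,0.8]}' 60
cat >> h.py <<'E'
def lev(p):
    return round(1.309-np.arctan2(p[2]-.17,.0285-p[0]),3), round(np.hypot(p[2]-.17,.0285-p[0]),4)
def look(k,cams=('wrist','side','top')):
    from rig import vision,pinpoint
    import cv2
    for n in cams:
        cv2.imwrite(f'pics/{n}{k}.png',vision.snapshot(n)[:,:,::-1])
        for d in pinpoint(n,'lever_grip')[:1]: print(n,round(d['score'],2),np.round(loc(d['at'])*1000,1),lev(loc(d['at'])))
E
python3 - <<'E'
from h import *
to((-.097,-.1315,.2295))
s,r=st(); print(lev(loc(s['eef_pos']+r.apply([0,0,.155]))))
look(5)
E
```

```text
t: 14.52
eef_pos: [0.5189, -0.1874, 0.384]
ee_rot: [0.001, 0.995, 0.098, 0.004]
wrist_force: [-0.2, 2.7, 10.8]
opening: 0.0206
t 14.53 grasp pt in press mm [ -97.1 -131.6  229. ] shift units [ 0.   -0.   -0.02] F press [ 0.4  2.7 10.8] open 0.0206
turn to down/press-aligned [ 0.02 -0.06  0.  ] q [-0.05  0.28 -0.21  0.   -1.08  1.82]
(np.float64(0.87), np.float64(0.1388))
wrist 0.81 [ -98.9 -130.3  238.6] (np.float64(0.815), np.float64(0.1447))
side 0.49 [ -92.4 -129.9  231.2] (np.float64(0.84), np.float64(0.1355))
top 0.42 [ -95.6 -130.7  240. ] (np.float64(0.796), np.float64(0.1425))
```

View pics/wrist5.png

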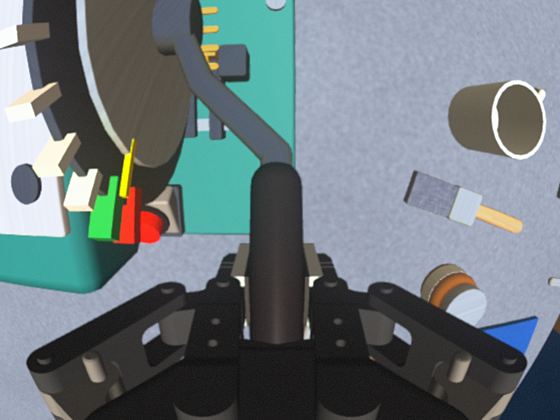

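The hand position implies 0.87 rad, while vision reads about 0.80–0.84. A further 0.03 rad covers both readings and is still well short of 1.0. After that I let go.

```bash
python3 -m creep '{"translation":[[-0.06,0,0.13],[0,0,0],[0,0,0]],"turn":[[0,0,0],[0,0,0],[0,0,0]],"fingers":[0.8,0.8,0.8]}' 60
python3 - <<'E'
from h import *
to((-.097,-.1315,.2295))
s,r=st(); print(lev(loc(s['eef_pos']+r.apply([0,0,.155]))))
E
python3 -m creep '{"translation":[[0,0,0],[0,0,0],[0,0,0],[0,0,0]],"turn":[[0,0,0],[0,0,0],[0,0,0],[0,0,0]],"fingers":[-0.4,-0.4,-0.4,-0.4]}' 60
python3 - <<'E'
from h import *
look(6)
E
```

```text
t: 15.2
eef_pos: [0.5172, -0.1878, 0.3806]
ee_rot: [0.001, 0.995, 0.097, 0.005]
wrist_force: [-0.9, 3.9, 12.7]
opening: 0.0207
t 15.2 grasp pt in press mm [ -98.7 -131.7  225.6] shift units [ 0.06 -0.01 -0.13] F press [-0.2  4.  12.7] open 0.0207
turn to down/press-aligned [ 0.02 -0.06  0.  ] q [-0.05  0.28 -0.22  0.   -1.07  1.82]
(np.float64(0.897), np.float64(0.1388))
t: 15.7
eef_pos: [0.516, -0.188, 0.376]
ee_rot: [-0.0, 0.995, 0.097, -0.001]
wrist_force: [0.1, -0.0, 0.0]
opening: 0.0595
wrist 0.96 [ -93.8 -132.5  240.2] (np.float64(0.788), np.float64(0.141))
side 0.49 [ -90.8 -132.3  235.4] (np.float64(0.807), np.float64(0.136))
top 0.42 [-235.6 -358.1    0.4] (np.float64(1.88), np.float64(0.3138))
```

View pics/wrist6.png

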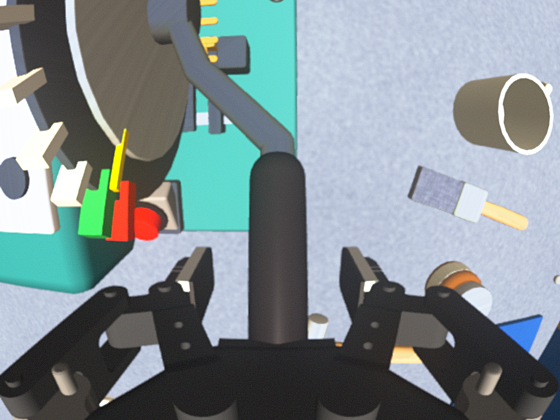

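The lever is lodged at about 0.8 (vision reads 0.79 and 0.81) with the yellow pointer at the green mark (118,165). I back off upwards, move in front of the press and tilt the tool.

```bash
python3 -m creep '{"translation":[[0,0,-1],[0,0,-1],[0,0,-1],[0,0,-1],[-0.5,-0.8,0],[-0.5,-0.9,0],[-0.6,-0.9,0],[-0.6,-0.9,0],[-0.5,-0.8,0],[0,0,0],[0,0,0],[0,0,0],[0,0,0],[0,0,0],[0,0,0]],"turn":[[0,0,0],[0,0,0],[0,0,0],[0,0,0],[0,0,0],[0,0,0],[0,0,0],[0,0,0],[0,0,0],[0,0.86,0],[0,0.86,0],[0,0.86,0],[0,0.86,0],[0,0.86,0],[0,0,0]],"fingers":[-0.4,-0.4,-0.4,-0.4,0,0.5,1,1,1,1,1,1,1,1,1]}' 60
python3 - <<'E'
from h import *
to((-.167,-.0015,.118),.173)
look(7)
E
```

```text
t: 17.88
eef_pos: [0.4108, -0.0771, 0.4964]
ee_rot: [-0.029, 0.951, 0.093, 0.294]
wrist_force: [-0.2, 1.1, -0.4]
opening: 0.0002
t 17.88 grasp pt in press mm [-85.5  -2.1 353.6] shift units [-6.67 -0.02  4.95] F press [-0.   1.1 -0.4] open 0.0002
turn to down/press-aligned [ 0.   -4.29 -0.01] q [ 0.21 -0.16 -0.45  0.01 -0.68  1.55]
wrist 0.91 [ -97.1 -127.6  240.7] (np.float64(0.796), np.float64(0.1441))
side 0.6 [ -89.4 -130.1  234.2] (np.float64(0.81), np.float64(0.1343))
top 0.92 [ -95.  -132.   242.1] (np.float64(0.78), np.float64(0.143))
```

View pics/side7.png

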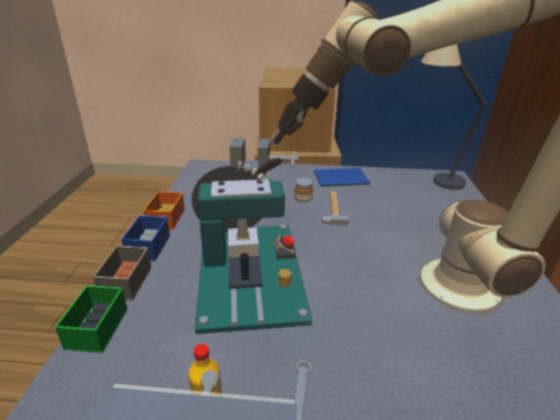

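View pics/wrist7.png

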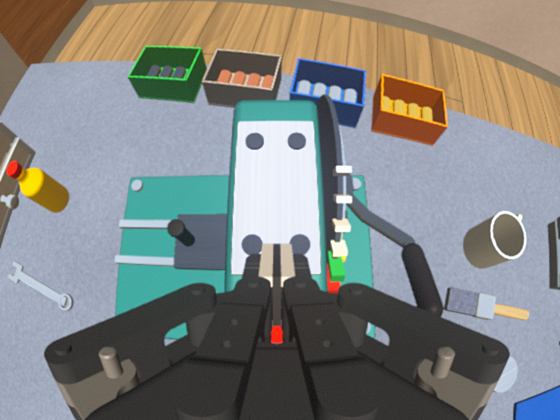

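```bash
python3 -m creep '{"translation":[[-0.8,0,0],[-0.8,0,0],[-0.8,0,0],[-0.8,0,0],[-0.8,0,0],[-0.8,0,0.2],[-0.8,0,0.4],[-0.8,0,0.6],[-0.2,0,0.6],[0,0,0.6],[0,0,0.6],[0,0,0]],"turn":[[0,0,0],[0,0,0],[0,0,0],[0,0,0],[0,0,0],[0,0,0],[0,0,0],[0,0,0],[0,0,0],[0,0,0],[0,0,0],[0,0,0]],"fingers":[1,1,1,1,1,1,1,1,1,1,1,1]}' 60
python3 - <<'E'
from h import *
to((-.167,-.0015,.118),.173)
E
```

```text
t: 19.68
eef_pos: [0.3025, -0.1009, 0.3114]
ee_rot: [-0.03, 0.951, 0.093, 0.292]
wrist_force: [-0.4, -0.1, -0.4]
opening: 0.0002
t 19.68 grasp pt in press mm [-196.7   -3.8  168.2] shift units [-0.12 -0.07  1.94] F press [-0.4 -0.  -0.4] open 0.0002
turn to down/press-aligned [-0.02 -4.27 -0.  ] q [ 0.2  -0.15 -0.97  0.02 -0.16  1.55]
```

The wrist is at its joint-5 limit (-0.16), so the full 34° tilt can't be held lower down. I fit a quick planar model of the arm from the logged states to choose a tilt that reaches and still clears the head.

```bash
cat > k.py <<'E'
from h import *
D=[([1.577,.385,.008,-1.194],[.1562,.6049,.4036]),([1.58,.35,.11,-1.33],[.1563,.605,.4653]),([.63,.32,-.17,-1.08],[.5395,.1942,.3736]),
([.62,.46,-.32,-.79],[.5421,.1927,.2472]),([.43,.28,-.12,-1.17],[.5626,.0836,.4127]),([-.01,.34,.31,-1.53],[.6097,-.1688,.5517]),
([-.02,.36,.12,-1.32],[.6082,-.1698,.4617]),([-.05,.28,-.22,-1.07],[.5172,-.1878,.3806]),([.21,-.16,-.45,-.68],[.4108,-.0771,.4964])]
s,r=st(); D.append(([s['joints'][i] for i in(0,1,2,4)],list(s['eef_pos'])))
def fk(p,q):
    a,L1,L2,e,T,h=p; f=q[1]-q[2]; t=f-q[3]
    return a+L1*np.sin(q[1])+L2*np.cos(f)+e*np.sin(f)+T*np.cos(t), h+L1*np.cos(q[1])-L2*np.sin(f)+e*np.cos(f)-T*np.sin(t)
def res(p):
    o=[]
    for q,x in D:
        u=x[0]*np.cos(q[0])+x[1]*np.sin(q[0]); a=fk(p,q); o+=[a[0]-u,a[1]-x[2]]
    return o+[1e-2*(p[0])]
m=least_squares(res,[0,.45,.4,0,.1,.3])
v=[-x[0]*np.sin(q[0])+x[1]*np.cos(q[0]) for q,x in D]
P=m.x
if __name__=='__main__':
    print(np.round(m.x,3),np.round(np.abs(m.fun).max()*1000,1),'v',np.round(v,3))
    from rig import vision
    c=vision.calibration('wrist')['view']; C=-c[:3,:3].T@c[:3,3]
    print('camera in tool',np.round(r.inv().apply(C-s['eef_pos']),3))
    for al in np.radians([5,10,15,20,25,30,34]):
      for tip in ((-.167,-.0015,.118),(-.14,-.0015,.066),(-.1316,-.0015,.054)):
        tcp=w(np.array(tip)-.173*np.array([np.sin(al),0,-np.cos(al)]))
        u=tcp[0]*np.cos(YAW)+tcp[1]*np.sin(YAW); vv=-tcp[0]*np.sin(YAW)+tcp[1]*np.cos(YAW)
        t=np.pi/2-al
        k=least_squares(lambda x:np.array(fk(P,[0,x[0],x[1],x[0]-x[1]-t]))-[u,tcp[2]],[-.15,-.97])
        x=k.x; print(round(np.degrees(al)),tip,'q2 q3 q5',np.round([x[0],x[1],x[0]-x[1]-t],2),'res',np.round(k.fun*1000,1),'v',round(vv,3))
E
python3 k.py
```

```text
[ 0.005  0.571  0.415 -0.001  0.13   0.159] 3.6 v [-0.16  -0.162 -0.161 -0.158 -0.159 -0.163 -0.158 -0.162 -0.161 -0.16 ]
camera in tool [ 0.066 -0.     0.031]
5 (-0.167, -0.0015, 0.118) q2 q3 q5 [ 0.16 -0.66 -0.67] res [-0.  0.] v -0.155
5 (-0.14, -0.0015, 0.066) q2 q3 q5 [ 0.28 -0.67 -0.53] res [-0.  0.] v -0.155
5 (-0.1316, -0.0015, 0.054) q2 q3 q5 [ 0.32 -0.66 -0.5 ] res [-0. -0.] v -0.155
10 (-0.167, -0.0015, 0.118) q2 q3 q5 [ 0.12 -0.72 -0.56] res [-0.  0.] v -0.155
10 (-0.14, -0.0015, 0.066) q2 q3 q5 [ 0.26 -0.73 -0.41] res [-0.  0.] v -0.155
10 (-0.1316, -0.0015, 0.054) q2 q3 q5 [ 0.29 -0.72 -0.38] res [-0.  0.] v -0.155
15 (-0.167, -0.0015, 0.118) q2 q3 q5 [ 0.09 -0.77 -0.45] res [-0.  0.] v -0.155
15 (-0.14, -0.0015, 0.066) q2 q3 q5 [ 0.23 -0.79 -0.29] res [-0.  0.] v -0.155
15 (-0.1316, -0.0015, 0.054) q2 q3 q5 [ 0.27 -0.79 -0.25] res [-0.  0.] v -0.155
20 (-0.167, -0.0015, 0.118) q2 q3 q5 [ 0.07 -0.83 -0.32] res [-0.  0.] v -0.155
20 (-0.14, -0.0015, 0.066) q2 q3 q5 [ 0.22 -0.85 -0.15] res [-0.  0.] v -0.155
20 (-0.1316, -0.0015, 0.054) q2 q3 q5 [ 0.26 -0.85 -0.11] res [-0.  0.] v -0.155
25 (-0.167, -0.0015, 0.118) q2 q3 q5 [ 0.05 -0.89 -0.19] res [-0.  0.] v -0.155
25 (-0.14, -0.0015, 0.066) q2 q3 q5 [ 0.21 -0.92 -0.01] res [-0.  0.] v -0.155
25 (-0.1316, -0.0015, 0.054) q2 q3 q5 [ 0.26 -0.91  0.03] res [-0.  0.] v -0.155
30 (-0.167, -0.0015, 0.118) q2 q3 q5 [ 0.04 -0.96 -0.05] res [-0. -0.] v -0.155
30 (-0.14, -0.0015, 0.066) q2 q3 q5 [ 0.22 -0.98  0.15] res [-0.  0.] v -0.155
30 (-0.1316, -0.0015, 0.054) q2 q3 q5 [ 0.26 -0.98  0.19] res [-0.  0.] v -0.155
34 (-0.167, -0.0015, 0.118) q2 q3 q5 [ 0.04 -1.01  0.07] res [-0.  0.] v -0.155
34 (-0.14, -0.0015, 0.066) q2 q3 q5 [ 0.24 -1.03  0.29] res [-0. -0.] v -0.155
34 (-0.1316, -0.0015, 0.054) q2 q3 q5 [ 0.28 -1.03  0.33] res [-0.  0.] v -0.155
```

The model fits to 3.6 mm. A tilt of up to about 15° is reachable. I'll tilt the tool 15° and move along the button's own axis, touching with the leading edge of the fingertips. The camera stands 66 mm out on the head side, so I also turn the hand half round.

```bash
python3 -m creep '{"translation":[[0,0,-0.5],[0,0,0],[0,0,0],[0,0,0],[0,0,0],[0,0,0],[0,0,0],[0,0,0],[0,0,0],[0,0,0],[0,0,0],[0,0,0]],"turn":[[0,-0.6,0],[0,-0.6,0],[0,-0.6,0],[0,-0.6,0],[0,0,1],[0,0,1],[0,0,1],[0,0,1],[0,0,1],[0,0,1],[0,0,1],[0,0,1]],"fingers":[1,1,1,1,1,1,1,1,1,1,1,1]}' 60
python3 -c "
from h import *
to((-.17,-.0015,.097),.173)"
python3 -m creep '{"translation":[[0,0,0],[0,0,0],[0,0,0],[0,0,0],[0,0,0],[0,0,0],[0,0,0],[0,0,0],[0,0,0],[0,0,0],[0,0,0],[0,0,0],[0,0,0],[0,0,0],[0,0,0],[0,0,0]],"turn":[[0,0,1],[0,0,1],[0,0,1],[0,0,1],[0,0,1],[0,0,1],[0,0,1],[0,0,1],[0,0,1],[0,0,1],[0,0,1],[0,0,1],[0,0,1],[0,0,1],[0,0,0.5],[0,0,0]],"fingers":[1,1,1,1,1,1,1,1,1,1,1,1,1,1,1,1]}' 60
python3 -c "
from h import *
to((-.17,-.0015,.097),.173)
s,r=st(); print(np.round(RP.inv().apply(r.as_matrix().T),3))"
```

```text
t: 21.18
eef_pos: [0.2933, -0.1027, 0.325]
ee_rot: [-0.082, 0.887, -0.443, 0.104]
wrist_force: [0.4, -0.5, -0.2]
opening: -0.0002
t 21.18 grasp pt in press mm [-257.8   -3.9  158.1] shift units [ 0.93 -2.09  2.73] F press [ 0.2 -0.6 -0.2] open -0.0002
turn to down/press-aligned [-1.08 -1.69 -7.98] q [ 0.2  -0.15 -0.86 -0.   -0.6   0.44]
t: 23.18
eef_pos: [0.2933, -0.1027, 0.3249]
ee_rot: [0.132, -0.097, 0.986, 0.014]
wrist_force: [0.1, 0.2, -0.5]
opening: -0.0002
t 23.18 grasp pt in press mm [-257.9   -3.8  157.9] shift units [-2.29  0.07  2.73] F press [ 0.1  0.2 -0.5] open -0.0002
turn to down/press-aligned [ -2.98   0.03 -22.29] q [ 0.2  -0.15 -0.86 -0.   -0.6  -1.58]
[[-0.965 -0.001 -0.262]
 [-0.002  1.     0.002]
 [ 0.262  0.003 -0.965]]
```

```bash
python3 -m creep '{"translation":[[-0.46,0.02,0.5],[-0.46,0.02,0.5],[-0.46,0.02,0.6],[-0.46,0.01,0.6],[-0.45,0,0.5],[0,0,0],[0,0,0]],"turn":[[0,0,0],[0,0,0],[0,0,0],[0,0,0],[0,0,0],[0,0,0],[0,0,0]],"fingers":[1,1,1,1,1,1,1]}' 60
python3 - <<'E'
from h import *
to((-.147,-.0015,.064),.173)
look(8,('wrist','side'))
from rig import pinpoint
for n in ('wrist','side'):
  for d in pinpoint(n,'release_top')[:1]: print(n,d['score'],np.round(loc(d['at'])*1000,1))
E
```

```text
t: 24.05
eef_pos: [0.3782, -0.0835, 0.2643]
ee_rot: [0.131, -0.097, 0.987, 0.014]
wrist_force: [-0.9, -0.8, 0.9]
opening: 0.0
t 24.05 grasp pt in press mm [-171.1   -1.4   97.2] shift units [-0.49 -0.01  1.28] F press [-1.  -0.6  0.9] open 0.0
turn to down/press-aligned [ -2.96   0.03 -22.3 ] q [ 0.21  0.12 -0.81  0.   -0.38 -1.58]
side 0.63 [ -93.  -132.6  235.2] (np.float64(0.816), np.float64(0.1378))
side 0.5 [-135.6   -2.6   68.8]
```

View pics/wrist8.png

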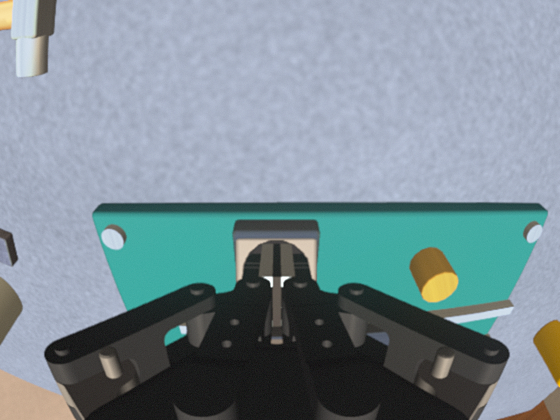

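View pics/side8.png

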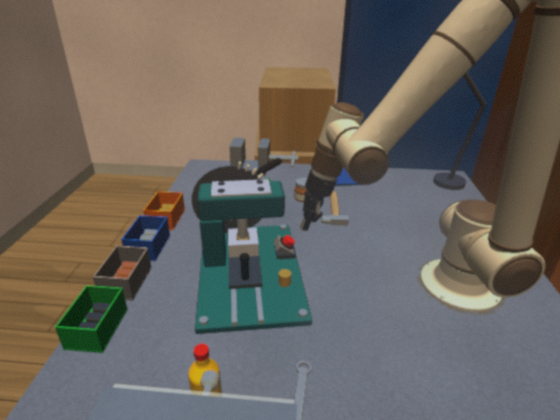

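The fingertips line up sideways with the button housing (277 px in the wrist view), and the side view shows the hand clear of the head. I go in along the button's axis.

```bash
python3 -m creep '{"translation":[[-0.2,0,0.5],[-0.2,0,0.5],[-0.07,0,0.2],[0,0,0]],"turn":[[0,0,0],[0,0,0],[0,0,0],[0,0,0]],"fingers":[1,1,1,1]}' 60 >/dev/null
python3 -c "
from h import *
to((-.141,-.0015,.0557),.173)"
python3 -m creep '{"translation":[[-0.03,0,0.1],[0,0,0]],"turn":[[0,0,0],[0,0,0]],"fingers":[1,1]}' 60 >/dev/null
python3 -c "
from h import *
to((-.141,-.0015,.0557),.173)"|head -1
python3 -m creep '{"translation":[[-0.03,0,0.1],[0,0,0]],"turn":[[0,0,0],[0,0,0]],"fingers":[1,1]}' 60 >/dev/null
python3 -c "
from h import *
to((-.141,-.0015,.0557),.173)
look(9,('side',))"
```

```text
t 24.85 grasp pt in press mm [-147.8   -1.3   65.7] shift units [-0.13 -0.01  0.38] F press [-0.8  0.4  0.4] open 0.0001
turn to down/press-aligned [ -2.95   0.03 -22.3 ] q [ 0.21  0.22 -0.8   0.   -0.29 -1.58]
t 25.1 grasp pt in press mm [-145.9   -1.3   63.5] shift units [-0.09 -0.01  0.29] F press [ 0.1 -1.4  0.1] open -0.0001
t 25.35 grasp pt in press mm [-144.1   -1.3   60.5] shift units [-0.06 -0.01  0.18] F press [ 0.9 -1.2  0. ] open -0.0002
turn to down/press-aligned [ -2.96   0.03 -22.3 ] q [ 0.21  0.24 -0.8   0.   -0.27 -1.58]
side 0.77 [ -47.7 -131.1  280.5] (np.float64(0.342), np.float64(0.1342))
```

View pics/side9.png

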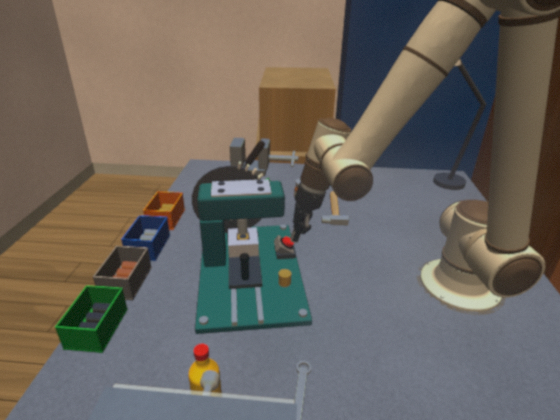

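The lever is already swinging up (grip near (257,150)), so the button is in far enough to free the ratchet. I push a little further and hold.

```bash
python3 -m creep '{"translation":[[-0.03,0,0.08],[-0.01,0,0.03],[0,0,0],[0,0,0],[0,0,0],[0,0,0],[0,0,0],[0,0,0],[0,0,0],[0,0,0],[0,0,0],[0,0,0],[0,0,0],[0,0,0]],"turn":[[0,0,0],[0,0,0],[0,0,0],[0,0,0],[0,0,0],[0,0,0],[0,0,0],[0,0,0],[0,0,0],[0,0,0],[0,0,0],[0,0,0],[0,0,0],[0,0,0]],"fingers":[1,1,1,1,1,1,1,1,1,1,1,1,1,1]}' 60
python3 -c "
from h import *
to((-.141,-.0015,.0557),.173)
look(10,('side','top'))"
```

```text
t: 27.2
eef_pos: [0.4065, -0.0778, 0.2247]
ee_rot: [0.131, -0.097, 0.987, 0.014]
wrist_force: [-1.9, -0.5, 2.3]
opening: -0.0001
t 27.2 grasp pt in press mm [-142.3   -1.3   57.6] shift units [-0.02 -0.01  0.07] F press [-1.9 -0.1  2.3] open -0.0001
turn to down/press-aligned [ -2.96   0.03 -22.3 ] q [ 0.21  0.24 -0.8   0.   -0.26 -1.58]
side 0.79 [  -6.6 -131.3  300.7] (np.float64(0.0), np.float64(0.1353))
top 0.9 [  -5.6 -131.1  309.5] (np.float64(-0.022), np.float64(0.1436))
```

View pics/side10.png

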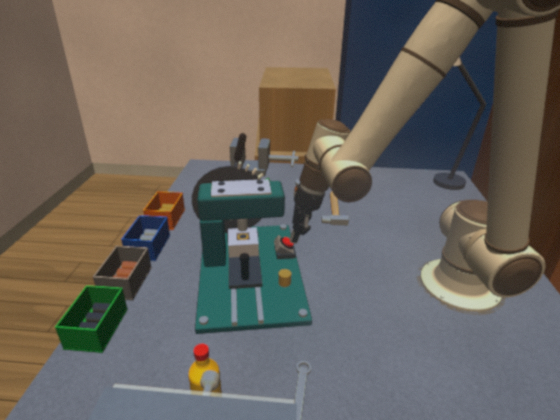

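The lever is fully up (vision reads 0.00 and -0.02) with the button still held at about 3 N. I retreat along the button's axis and make the final checks.

```bash
python3 -m creep '{"translation":[[0.1,0,-0.3],[0.3,0,-0.9],[0.3,0,-0.9],[0.6,0,-0.8],[0.6,0,-0.8],[0.5,0,-0.8],[0,0,0],[0,0,0],[0,0,0]],"turn":[[0,0,0],[0,0,0],[0,0,0],[0,0,0],[0,0,0],[0,0,0],[0,0,0],[0,0,0],[0,0,0]],"fingers":[1,1,1,1,1,1,1,1,1]}' 60
python3 - <<'E'
from h import *
look(11,('side','top'))
from rig import pinpoint,ctrl
print(ctrl.read_state()['wrist_force'])
for n in ('top','side'):
  for l in('carriage_post','bush_top','release_top','spare_bush'):
    for d in pinpoint(n,l)[:1]: print(n,l,round(d['score'],2),np.round(loc(d['at'])*1000,1))
import cv2
im=cv2.imread('pics/side11.png')[150:340,170:340]; cv2.imwrite('pics/crop11.png',cv2.resize(im,None,fx=3,fy=3,interpolation=cv2.INTER_CUBIC))
E
```

```text
t: 28.52
eef_pos: [0.3043, -0.0983, 0.3357]
ee_rot: [0.13, -0.097, 0.987, 0.014]
wrist_force: [0.8, 0.4, -0.9]
opening: 0.0
side 0.61 [  -6.  -131.3  300. ] (np.float64(-0.003), np.float64(0.1345))
top 0.82 [  -7.  -129.   308.1] (np.float64(-0.01), np.float64(0.1426))
[ 0.25722545 -0.34131599  0.10846365]
top carriage_post 0.74 [ -4.1 125.3 116.3]
top bush_top 0.74 [-237.  -359.1    2.8]
top release_top 0.71 [-135.1   -2.4   71.4]
top spare_bush 0.63 [-98.3 129.4  19.6]
side carriage_post 0.63 [  4.6 131.3 119.5]
side bush_top 0.62 [-2.  -4.6 83.9]
side release_top 0.51 [-131.7   -1.8   66.6]
side spare_bush 0.73 [ 79.6 427.9   1.7]
```

View pics/crop11.png

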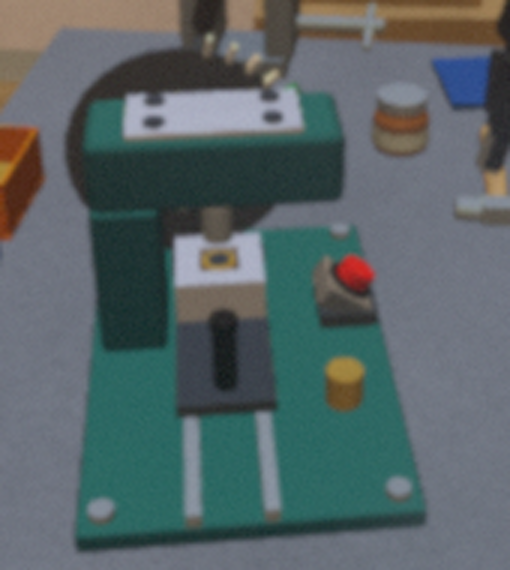

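View pics/top11.png

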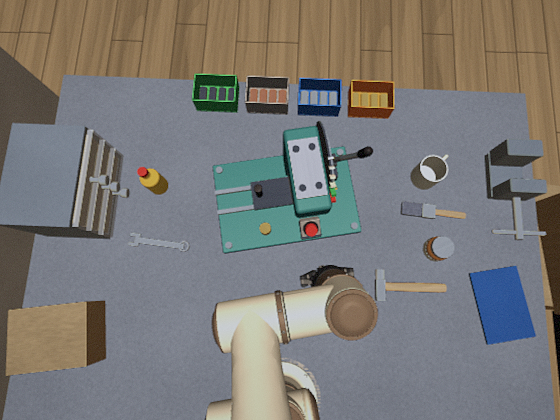

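The bush shows flush in its block (crop (218,260), top at 84 mm against the block's 86 mm). The carriage is home, the lever is up, the button is out and the other items are where they were.

```bash
python3 -c "
from rig import ctrl
print(ctrl.sign_off())"
```

```text
the job is handed in; nothing more can be done
None
```

The bush is pressed flush into its block. The job was handed in at about 29 s of the 59 s allowed, with the robot touching nothing.

**What I did**
- **Carriage:** I gripped the post and pushed the carriage to its stop. The position stayed put while the force rose to about 24 N.
- **Lever:** I pulled it to about 0.90 rad by the hand's position, let go, and it lodged at the green notch (vision read 0.78–0.82).
- **Button:** I pressed it along its own axis and kept it down until the lever was fully up, then backed off.

**Last checks**
- **Lever:** about 0 rad from both cameras.
- **Bush:** the side camera put its top at 84 mm, against 86 mm for the block. Its depth was not measured beyond that.
- **Carriage and button:** the carriage is at home and the button is out.
- **Other items:** they look unmoved in the top view.

**What failed or disagreed**
- **Lever angle:** during the pull, vision read about 0.05 rad less than the hand's position (about 0.82 against 0.87). I went 0.03 rad further before letting go to cover both.
- **Tool tilt:** the planned 34° tilt for the button ran into joint 5's limit, so I pressed with the tool tilted 15° and the hand turned half round.
- **Button force:** the wrist force read near zero when the lever came free, and about 3 N while I held the button down.
- **Bad detections:** in the last pictures, the top camera's reading for the bush and the side camera's for the spare bush were plainly false, and I ignored them.

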